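Click the caddy door shut over the sharpener

TASK

With a fingertip, push the drawer caddy's sliding door along its rails until it covers the compartment that holds the steel pencil sharpener and has dropped into that compartment's click stop, then take the hand away. Only push, and gently: do not pinch the door's pull, do not disturb the sharpener or the eraser in their compartments, and leave everything else on the desk where it stands.

Things in the scene. Friction and masses are not known exactly. Their poses are not given: they have to be found in the camera images.
- caddy: Grey plastic drawer caddy, fixed to the desk, 127 mm (x) by 312 mm (y), 56 mm high. Origin on the desk midway along y, 60 mm from its near side; x points to its far side, y along the rails, turned by its yaw. Along y: a closed deck (centre y = -112.5 mm), then three open compartments 112 x 71 mm, wall tops at 45 mm, floor at 4 mm. Near rail: x = -60 to -54 mm.
- bay1 (a point): Centre of the first compartment, 45 mm above the desk, at caddy y = -37.5 mm. It is empty.
- bay2 (a point): Centre of the second compartment, 45 mm above the desk, at caddy y = +37.5 mm. It holds the sharpener or the eraser.
- bay3 (a point): Centre of the third compartment, 45 mm above the desk, at caddy y = +112.5 mm. It holds the other of the two.
- far_rail (a point): Middle of the top of the far aluminium rail (caddy x = +55 to +67 mm, top 56 mm above the desk). On its inner side, at the middle of each compartment, stand two half-round steel studs 12.5 mm apart: the click stops.
- door (a joint): Door travel along caddy +y (m): 0 over the deck; 0.075, 0.150, 0.225 seated in the stops of the first, second, third compartment; end stop 0.229. Starts at 0.010 to 0.050. Rail friction 0.6 N. From 12.5 mm before a stop a spring ball meets a stud: resistance up to about 7 N, falling to the crest 6.3 mm before the stop; past it the door snaps in by itself. Leaving a stop takes the same force.
- door_pull (a point): Middle of the top edge of the door's pull, 69.5 mm above the desk, moves with the door; its caddy y = joint value - 112.5 mm. The door is a white plate 104 (x) by 75 mm (y), top face 49.5 mm above the desk; the pull is an upright rib across its middle, 94 mm long in caddy x, 12 mm thick in y, 20 mm tall. Push on either long face of the rib.
- pull_right: The half of the rib whose outer face looks to the caddy's -y (6 mm thick; that face is 6 mm from the point door_pull). Origin as the door: on the desk plane below the middle of the door. Pushing this face moves the door to +y.
- pull_left: The half of the rib whose outer face looks to the caddy's +y. Origin as pull_right. Pressing on both faces at once counts as pinching.
- sharpener: Small steel two-hole pencil sharpener, 36 x 28 x 15 mm, ridged sides, lying loose on the floor of the second or third compartment; origin at the middle of its underside.
- eraser: White eraser block in a cardboard sleeve, 48 x 21 x 12 mm, loose in the other of these two compartments; origin at the middle of its underside. Not to be moved.
- pencil_cup: Woven-look grey plastic cup with pencils, 80 mm across, 100 mm tall, pencils to 170 mm; origin under its middle. Bystander.
- dispenser: White round push dispenser for rubber bands, 68 mm across, 74 mm tall; origin under its middle. Bystander.
- compass: Blue drawing compass lying flat near the caddy's near side, about 165 mm long along its y, 65 mm wide, 12 mm high; origin under its hinge. Bystander.
- glue_stick: Standing glue stick beyond the caddy's +y end, 29 mm across, 83 mm tall; origin under its middle. Bystander.
- note_block: Block of paper notes behind the caddy, 76 x 76 x 30 mm; origin under its middle. Bystander.
- stapler: Black stapler, 130 mm (its x) by 34 mm, 51 mm high; origin under its middle. Bystander.
Mind the look-alikes: they are no part of the job. What is shaped like the sharpener but blue or purple is not meant.

How it is judged:
At the end, for the whole second after the job is handed in: The door rests within 3 mm of the click stop of the compartment that holds the sharpener (joint 0.150 or 0.225), still, with the sharpener and eraser lying in their compartments (((value of joint door between 0.147 and 0.153 m and y of sharpener in the frame of caddy between 0.002 and 0.073 m) or (value of joint door between 0.222 and 0.228 m and y of sharpener in the frame of caddy between 0.077 and 0.148 m)) and velocity of joint door between -0.005 and 0.005 m/s and height (world z) of each of sharpener, eraser below 0.012 m); the robot touches nothing.
It fails at once if the pull is pinched: more than 1.5 N from the fingers on both of its faces at once (contact force between the fingers and pull_left above 1.5 N and contact force between the fingers and pull_right above 1.5 N).
It fails at once if the caddy or its door is pushed harder than 40 N (contact force between any of the fingers, the arm and caddy above 40 N).
It fails at once if the sharpener or the eraser is lifted or shifted by more than 12 mm (distance of any of sharpener, eraser from where it was at the start of the episode above 0.012 m).
It fails at once if something else on the desk is shifted or lifted by more than 15 mm (distance of any of pencil_cup, dispenser, compass, glue_stick, note_block, stapler from where it was at the start of the episode above 0.015 m).
It also fails if it takes over 51 s, if anything falls off the work surface, if the arm or the gripper's body presses on something with over 40 N, if the wrist force passes 120 N, or if a joint passes its speed limit or range.

ROBOT

A 7-joint arm with a two-finger parallel gripper is mounted at the origin on the work surface. World frame = base frame: x ahead of the robot, y to its left, z up, the work surface at z = 0. Lengths are in m, angles in rad, forces in N, time in s.
With the tool pointing down it reaches from about 0.4 to 0.875 m from the base axis. Payload 19.3 kg.
Tool frame: the origin (TCP) lies midway between the tips of the shut fingers; the grasp point (between the pads) lies 19 mm behind it (tcp_to_grasp is the z of the grasp point in the tool frame, in m); z points along the fingers, y is the line along which they close (so a half turn about z gives the same grasp; the last joint's range is limited). The gripper opens to 85 mm and grips with 20 to 120 N. Pads are 22 mm wide; open, the fingers measure 114 mm over their backs; the gripper's body (76 mm by 85 mm) begins 54 mm behind the grasp point. The pads swing forward as they close: fully open they stand 13 mm farther back than shut.
Start: joints at [-1.312, 0.521, -0.036, 1.599, 0.021, 1.021, -0.113], TCP at [0.202, 0.592, 0.231] pointing down, gripper open.
Joint ranges: [-2.91, 2.91], [-0.3, 2.13], [-1.5, 1.42], [0.17, 2.43], [-1.26, 4.41], [0.16, 1.93], [-2.52, 2.52]. Speed limits (rad/s): [1.89, 1.89, 2.39, 2.39, 3.01, 3.01, 3.01].

INTERFACE

Orientations are given as [roll, pitch, yaw] about the fixed x, y, z axes, in that order (R = Rz(yaw) Ry(pitch) Rx(roll)).
In Python, from workcell import * gives the robot as it stands.
- The arm moves only by the tool send_rows, never from a script. Its argument "increments" is a list of rows, each a list of 3 entries, a list of its own where there are three numbers: the shift along the tool's x, y, z in mm, then the turn, a rotation vector about the tool's x, y, z in degrees, then the gripper's target within -1 to 1 (fully open at 1, half-way at 0, shut at -1). In form: [[[x, y, z], [wx, wy, wz], grip], ...]. A call has 1 to 10 rows; each row is the pose to reach, as a shift and turn from the pose commanded when the call began, along the tool's axes at that moment; what a row does not reach only later rows make up. A row lasts 1/10 s, in which the tool goes at most 50 mm and 8.59 degrees, less where a joint would pass 70% of its speed; a pose out of reach is approached as far as the arm can. A call with a gripper value outside its range is refused whole. The fingers move at their own pace and stop on an object; "newtons" is the grip in N (left out, the last holds). Time passes only in rows, so rows that repeat a pose let the fingers close. It gives the time, the measured TCP pose, the force, the opening and the grip force at its end, in the units of the state.
- observe(): the state, without advancing time (a new reading comes with each control period).
- grab_frame(name): name is "scene" or "top" or "wrist"; returns the picture (480x640x3 uint8, blue, green, red); there is no depth.
- camera_params(name): a dict with "fovy" (degrees; the focal length in pixels is half the picture's height over the tangent of half this angle, whatever the lens; pixels are square), "cx", "cy" (the principal point, pixels), "extrinsics" (4x4, takes a point from world to camera coordinates). Camera axes: x right, y down, z forward; pixel columns grow to the right and rows downward; lengths in m; the calibration is good to about 2 mm. The wrist camera is an equidistant fisheye: a pixel r from the principal point sees the ray r / f radians off the axis. A picture is of the moment at which its call begins: read the wrist's pose just before it. camera_params takes no time and is no camera call; for the wrist camera it gives the pose at the moment of the call.
- job_done(): hands the job in; it is judged then, once.
The state is a dict: "clock": time; "qpos": joint angles; "qd": joint speeds; "joint_efforts": joint torques, N m; "position": TCP position; "tool_rot": TCP orientation; "force": force on the tool from outside, world axes, zero at the start; "moment": the same for the moment, N m; "grip_width": finger opening in m; "finger_force": force on a finger pad.
Only numpy, scipy, OpenCV 4.12 (cv2) and the standard library are available. Lean on these libraries where they do the work, as an engineer would, in place of code of your own. Each camera call takes 0.05 s, during which the arm holds its last target. There are 200 camera calls.

## Working session

There is one attempt and no reset: what is moved stays moved. The work goes in short steps, Python scripts to look and compute and a tool call to move; the robot and the scene stay as the last step left them, time stands still between calls to the robot, and variables do not carry over. Pictures are saved under pics/ and viewed, at most 10 in all, crops included, and the job is handed in when it is done.

Besides the shell and the picture viewer there is one more tool, called after "Call:" as name([rows], argument=value, ...), one row to a line, values as JSON. send_rows: Moves the arm, as the interface text tells. Its arguments: {"type":"object","properties":{"increments":{"type":"array"},"newtons":{"type":"number"}},"required":["increments"]}

```bash
mkdir -p pics
python3 - <<'E'
from workcell import *
import cv2
s=observe();print(s)
for n in("scene","top"):
    p=camera_params(n);print(n,p);cv2.imwrite(f"pics/{n}0.png",grab_frame(n))
E
```

```text
{'clock': 0.0, 'qpos': array([-1.31218284,  0.52203915, -0.03630769,  1.600017  ,  0.02118261,
        1.02111891, -0.11279351]), 'qd': array([ 0.00024541,  0.00095817, -0.00096296,  0.00056444,  0.00227309,
        0.00087761,  0.00123796]), 'joint_efforts': array([-5.09511883e-04, -9.27114201e+01,  1.98003799e+00, -3.69926870e+01,
        1.78518961e-02,  8.29191558e-03,  2.15932351e-05]), 'position': array([0.20175374, 0.59116645, 0.23070707]), 'tool_rot': array([-3.14039744e+00,  8.18869962e-05,  2.81274970e+00]), 'force': array([-0.08647442, -0.6546502 ,  0.00331396]), 'moment': array([ 0.0345954 , -0.02033797,  0.00440716]), 'finger_force': 0.0, 'grip_width': 0.08515200539484992}
scene {'fovy': 50.92649010606991, 'cx': 316.19912414316155, 'cy': 243.74609670188383, 'extrinsics': array([[-0.85078033,  0.52551631, -0.00233013,  0.47767037],
       [ 0.37685329,  0.60700124, -0.69966499, -0.15335567],
       [-0.36627097, -0.59613933, -0.71446727,  1.19236505],
       [ 0.        ,  0.        ,  0.        ,  1.        ]])}
top {'fovy': 50.33118701199114, 'cx': 317.4029359599565, 'cy': 246.42741993591542, 'extrinsics': array([[ 0.04606325, -0.99892845, -0.00448681, -0.02525102],
       [-0.97605811, -0.04405191, -0.21300234,  0.55582589],
       [ 0.21257645,  0.01419097, -0.97704139,  1.09890447],
       [ 0.        ,  0.        ,  0.        ,  1.        ]])}
```

View pics/scene0.png

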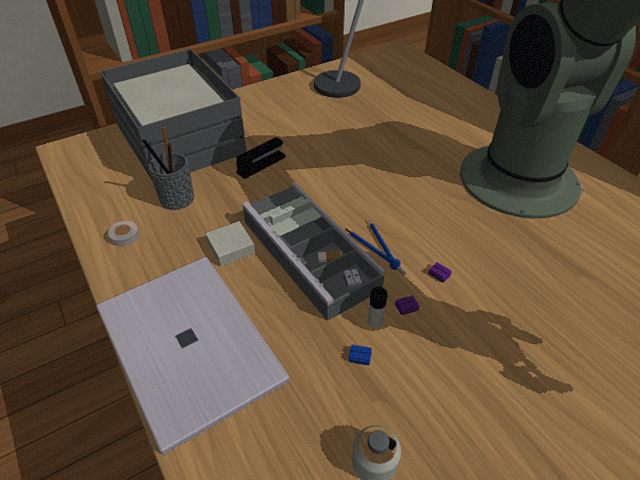

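View pics/top0.png

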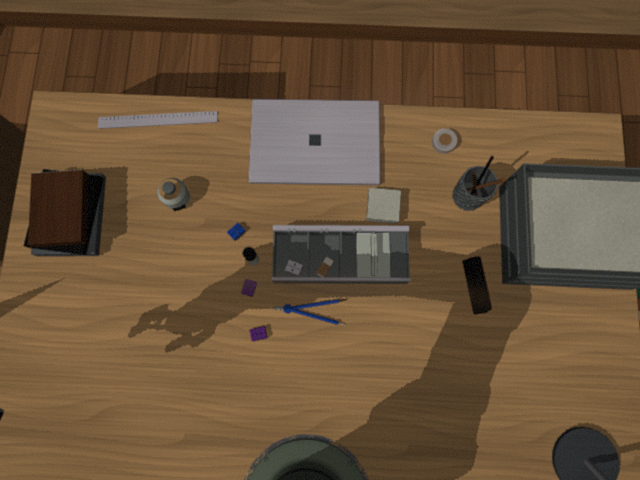

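The candidates for the sharpener are:
- Grey two-hole block in bay3: top (293,267), scene (352,276).
- Grey/brown-sleeved block in bay2: top (326,266), probably the eraser.
- Blue block: top (236,231).
- Purple blocks: top (249,288) and (259,333).

The grey block in bay3 fits the description. I'll check it in a close crop and measure the caddy.

```bash
cat > h.py <<'E'
from workcell import *
import cv2, numpy as np
def ray(n,u,v):
    p=camera_params(n);f=240/np.tan(np.radians(p["fovy"]/2));E=np.array(p["extrinsics"])
    d=E[:3,:3].T@np.array([(u-p["cx"])/f,(v-p["cy"])/f,1]);return -E[:3,:3].T@E[:3,3],d
def onz(n,u,v,z):
    o,d=ray(n,u,v);return (o+d*(z-o[2])/d[2])
E
python3 - <<'E'
from h import *
a=cv2.imread("pics/scene0.png")[180:320,235:395];b=cv2.imread("pics/top0.png")[218:290,262:420]
a=cv2.resize(a,(640,560),interpolation=cv2.INTER_CUBIC);b=cv2.resize(b,(790,360),interpolation=cv2.INTER_CUBIC)
cv2.imwrite("pics/ca.png",cv2.convertScaleAbs(a,alpha=1.5));cv2.imwrite("pics/cb.png",cv2.convertScaleAbs(b,alpha=1.6))
E
```

```text
(no output)
```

View pics/ca.png

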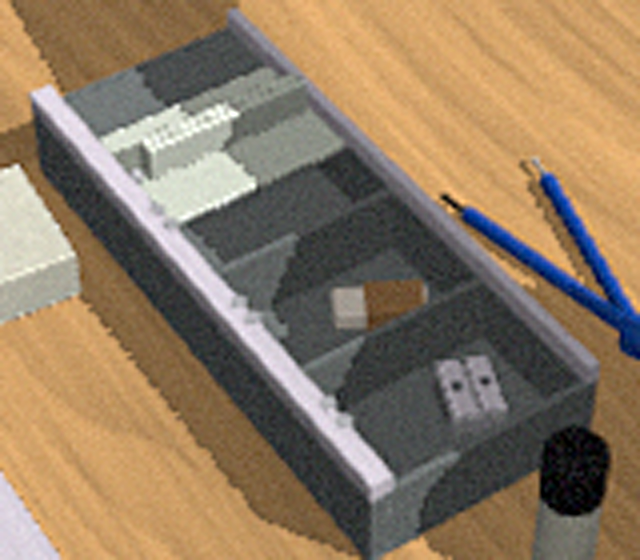

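View pics/cb.png

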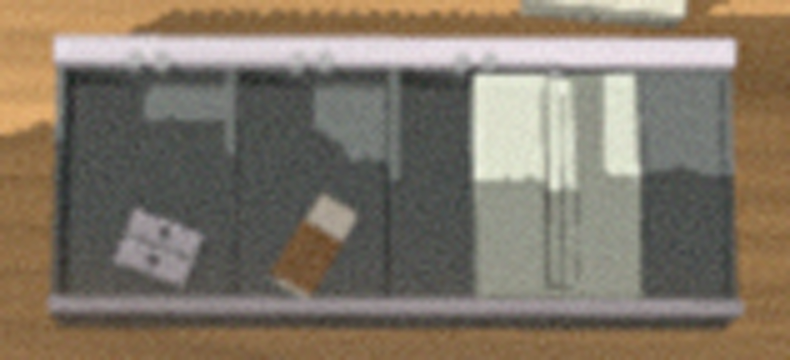

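Run:
```python
from h import *
np.set_printoptions(precision=4,suppress=True)
P=lambda x,y,z:onz("top",262+(x+.5)/5-.5,218+(y+.5)/5-.5,z)
L,R=P(53,52,.056),P(736,53,.056);print("far",L,R,np.linalg.norm(L-R))
nl,nr=P(49,302,.056),P(741,303,.056);print("near",nl,nr,np.linalg.norm(nl-nr))
ey=(L-R)/np.linalg.norm(L-R);yaw=np.arctan2(-ey[0],ey[1]);ex=np.array([np.cos(yaw),np.sin(yaw),0])
print("yaw",yaw, "width centre-centre(118)",(L-nl)@ex)
o=(L+R)/2-ex*.061;o2=(nl+nr)/2+ex*.057;print(o,o2);o=(o+o2)/2
for n,p in dict(dl=P(473,185,.0495),dr=P(640,185,.0495),ribA=P(545,180,.0695),ribB=P(577,180,.0695),sh=P(159,247,.015),er=P(315,246,.012)).items():
    print(n,(p-o)@ex,(p-o)@ey)
# scene cross-check far rail: corners
Q=lambda x,y,z:onz("scene",235+(x+.5)/4-.5,180+(y+.5)/4-.5,z)
for q in [Q(44,92,.056),Q(380,484,.056)]: print("scene far ends",q,(q-o)@ex,(q-o)@ey)
s=observe();d=o-s["position"];print(s["tool_rot"])
```

```text
far [0.5958 0.1058 0.056 ] [ 0.6094 -0.2071  0.056 ] 0.31322560733969357
near [0.48   0.1001 0.056 ] [ 0.4937 -0.2103  0.056 ] 0.31067332370045425
yaw 0.04342125497230706 width centre-centre(118) 0.11588323394140478
[ 0.5416 -0.0533  0.056 ] [ 0.5438 -0.0526  0.056 ]
dl -0.0007158423557894224 -0.0360228007864973
dr -0.0005822214622569306 -0.11213647952906343
ribA -0.0024020719214674358 -0.06686556303580149
ribB -0.0023770368976876156 -0.08120075810232583
sh -0.023595848341779975 0.10866492353135315
er -0.02245538962430093 0.035690328966069745
scene far ends [ 0.6092 -0.2021  0.056 ] 0.05994369638977211 -0.15189532979933212
scene far ends [0.5998 0.1064 0.056 ] 0.06394221113283177 0.156763290959436
[-3.1406  0.0001  2.8128]
```

Call:
send_rows([
  [[-568, -597, 0], [0, 0, -21.3], -1],
  [[-568, -597, 0], [0, 0, -21.3], -1],
  [[-568, -597, 0], [0, 0, -21.3], -1],
  [[-568, -597, 0], [0, 0, -21.3], -1],
  [[-568, -597, 0], [0, 0, -21.3], -1],
  [[-568, -597, 0], [0, 0, -21.3], -1],
  [[-568, -597, 0], [0, 0, -21.3], -1],
  [[-568, -597, 0], [0, 0, -21.3], -1],
  [[-568, -597, 0], [0, 0, -21.3], -1],
  [[-568, -597, 0], [0, 0, -21.3], -1],
], newtons=20)

```text
clock: 1.1
position: [0.4114, 0.1354, 0.2314]
tool_rot: [3.141, 0.0, -3.098]
force: [0.3, 0.3, 0.7]
grip_width: -0.0003
finger_force: 0.0
```

```bash
cat > go.py <<'E'
from h import *
import sys
from scipy.spatial.transform import Rotation as Ro
# go.py cx cy z : delta in tool axes (mm) to caddy point
o=np.array([.5427,-.053,0]);w=.0434;ex=np.array([np.cos(w),np.sin(w),0]);ey=np.array([-ex[1],ex[0],0])
s=observe();p=s["position"];R=Ro.from_euler("xyz",s["tool_rot"])
cx,cy,z=map(float,sys.argv[1:4]);g=o+ex*cx+ey*cy+[0,0,z]
Rg=Ro.from_euler("xyz",[np.pi,0,np.pi+w])
print("t",s["clock"],"caddy",((p-o)@ex).round(4),((p-o)@ey).round(4),p[2].round(4),"F",s["force"].round(2),"w",s["grip_width"])
print("delta mm",(R.inv().apply(g-p)*1e3).round(1),"rot",np.degrees((R.inv()*Rg).as_rotvec()).round(2), s["qpos"].round(2))
E
python3 go.py 0 -.105 .13
```

```text
t 1.1 caddy -0.123 0.1939 0.2314 F [0.35 0.34 0.68] w -0.00025814417592733886
delta mm [-123.1 -298.9  101.4] rot [ 0.01  0.01 -0.02] [-0.5   0.22  0.05  2.08 -0.01  0.85  1.17]
```

Call:
send_rows([
  [[-100, -240, 0], [0, 0, 0], -1],
  [[-100, -240, 0], [0, 0, 0], -1],
  [[-100, -240, 0], [0, 0, 0], -1],
  [[-100, -240, 0], [0, 0, 0], -1],
  [[-100, -240, 0], [0, 0, 0], -1],
  [[-100, -240, 0], [0, 0, 0], -1],
  [[-100, -240, 0], [0, 0, 0], -1],
  [[-100, -240, 0], [0, 0, 0], -1],
  [[-100, -240, 0], [0, 0, 0], -1],
])

```text
clock: 2.0
position: [0.5209, -0.0966, 0.2313]
tool_rot: [3.141, -0.0, -3.097]
force: [-0.2, -0.3, 0.5]
grip_width: 0.0
finger_force: 0.0
```

```bash
python3 go.py 0 -.105 .13; python3 go.py 0 -.105 .058
python3 - <<'E'
from h import *
p=camera_params("wrist");print(p);cv2.imwrite("pics/w1.png",cv2.convertScaleAbs(grab_frame("wrist"),alpha=1.5))
E
```

```text
t 2.0 caddy -0.0236 -0.0426 0.2313 F [-0.24 -0.31  0.54] w 3.7562587254816475e-05
delta mm [-23.6 -62.5 101.3] rot [ 0.03 -0.01  0.08] [-0.06  0.38  0.18  1.86 -0.08  0.92  1.77]
t 2.0 caddy -0.0236 -0.0426 0.2313 F [-0.24 -0.31  0.54] w 3.7562587254816475e-05
delta mm [-23.6 -62.6 173.3] rot [ 0.03 -0.01  0.08] [-0.06  0.38  0.18  1.86 -0.08  0.92  1.77]
{'fovy': 65.70646984690485, 'cx': 327.40059352515516, 'cy': 240.59596149860113, 'extrinsics': array([[-4.40961564e-02,  9.99026804e-01,  9.87224503e-04,
         1.19752670e-01],
       [ 9.51636677e-01,  4.17036122e-02,  3.04382069e-01,
        -5.30744915e-01],
       [ 3.04044674e-01,  1.43615584e-02, -9.52549517e-01,
         2.22683414e-01],
       [ 0.00000000e+00,  0.00000000e+00,  0.00000000e+00,
         1.00000000e+00]])}
```

View pics/w1.png

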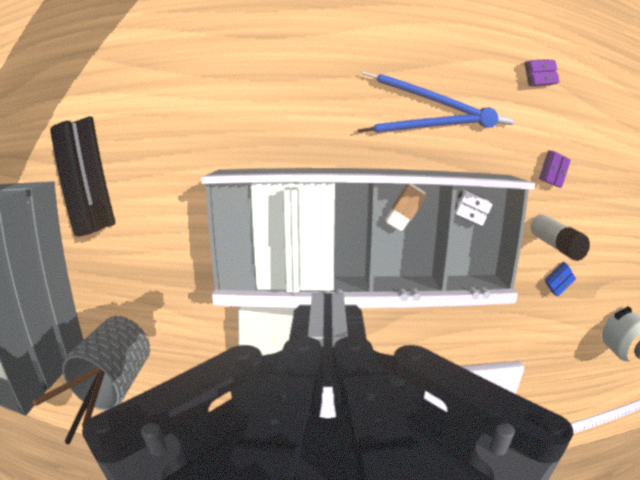

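The wrist view confirms it: the steel sharpener is at (473,207) in the last compartment, the eraser at (406,207) in the middle one, and the pull at about (292,240). I'll cross-check the pose from this view.

Run:
```python
from h import *
p=camera_params("wrist");f=240/np.tan(np.radians(p["fovy"]/2));E=np.array(p["extrinsics"])
o=np.array([.5427,-.053,0]);w=.0434;ex=np.array([np.cos(w),np.sin(w),0]);ey=np.array([-ex[1],ex[0],0])
for n,u,v,z in [("ribL",285,240,.0695),("ribR",299,240,.0695),("nearR",204,180,.056),("nearL",533,185,.056),("farR",214,298,.056),("farL",516,296,.056),("plateL",335,230,.0495),("plateR",253,230,.0495)]:
    a=np.array([u-p["cx"],v-p["cy"]]);r=np.hypot(*a);t=r/f
    d=E[:3,:3].T@np.array([*(a/r*np.sin(t)),np.cos(t)]);c=-E[:3,:3].T@E[:3,3];q=c+d*(z-c[2])/d[2]
    print(n,q.round(4),((q-o)@ex).round(4),((q-o)@ey).round(4))
```

```text
ribL [ 0.5409 -0.1328  0.0695] -0.0052 -0.0796
ribR [ 0.5404 -0.1207  0.0695] -0.0052 -0.0675
nearR [ 0.4923 -0.2084  0.056 ] -0.0571 -0.1531
nearL [0.4796 0.0985 0.056 ] -0.0565 0.1541
farR [ 0.6083 -0.2049  0.056 ] 0.059 -0.1546
farL [0.5964 0.104  0.056 ] 0.0604 0.1545
plateL [ 0.5359 -0.0895  0.0495] -0.0084 -0.0361
plateR [ 0.539  -0.1647  0.0495] -0.0085 -0.1115
```

Call:
send_rows([
  [[-23, -65, 50], [0, 0, 0], -1],
  [[-23, -65, 100], [0, 0, 0], -1],
  [[-23, -65, 120], [0, 0, 0], -1],
  [[-23, -65, 140], [0, 0, 0], -1],
  [[-23, -65, 150], [0, 0, 0], -1],
  [[-23, -65, 150], [0, 0, 0], -1],
])

```text
clock: 2.65
position: [0.5467, -0.1611, 0.0808]
tool_rot: [3.141, -0.001, -3.098]
force: [-1.1, 0.6, 0.7]
grip_width: -0.0004
finger_force: 0.0
```

```bash
python3 go.py 0 -.107 .058
```

```text
t 2.65 caddy -0.0007 -0.1082 0.0808 F [-1.08  0.63  0.71] w -0.00044529354765833023
delta mm [-0.7  1.1 22.8] rot [ 0.03 -0.07  0.04] [ 0.08  0.65  0.14  1.87 -0.14  0.64  1.93]
```

Call:
send_rows([
  [[0, 0, 10], [0, 0, 0], -1],
  [[0, 0, 22], [0, 0, 0], -1],
  [[0, 0, 22], [0, 0, 0], -1],
  [[0, 3, 22], [0, 0, 0], -1],
  [[0, 6, 22], [0, 0, 0], -1],
  [[0, 9, 22], [0, 0, 0], -1],
  [[0, 12, 22], [0, 0, 0], -1],
  [[0, 15, 22], [0, 0, 0], -1],
  [[0, 18, 22], [0, 0, 0], -1],
  [[0, 21, 22], [0, 0, 0], -1],
])

```text
clock: 3.65
position: [0.5462, -0.1409, 0.0594]
tool_rot: [-3.141, 0.0, -3.099]
force: [0.7, -1.2, -0.0]
grip_width: 0.0001
finger_force: 0.4
```

```bash
python3 go.py 0 -.107 .058
python3 - <<'E'
from h import *
cv2.imwrite("pics/w2.png",cv2.convertScaleAbs(grab_frame("wrist"),alpha=1.5))
E
```

```text
t 3.65 caddy -0.0003 -0.088 0.0594 F [ 0.7  -1.22 -0.02] w 5.889440050481383e-05
delta mm [ -0.4 -19.    1.4] rot [-0.01  0.01 -0.03] [ 0.05  0.67  0.14  1.89 -0.15  0.59  1.9 ]
```

View pics/w2.png

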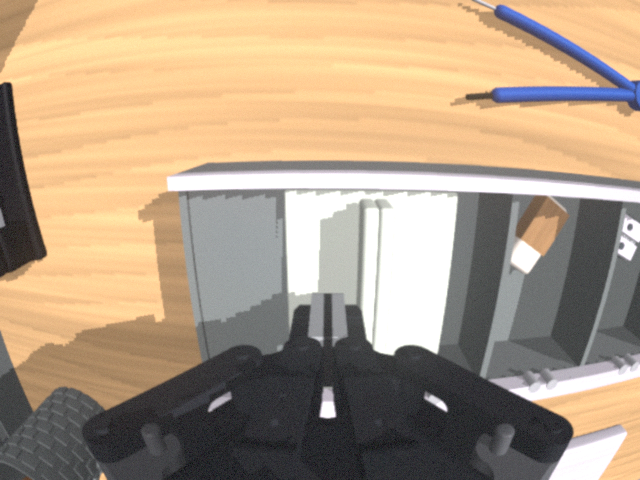

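The fingertip is just behind the pull: tip edge at col 345, pull face at col 362. The path is clear, so I'll push along +y in small steps.

Call:
send_rows([
  [[0, 4, 0], [0, 0, 0], -1],
  [[0, 8, 0], [0, 0, 0], -1],
  [[0, 12, 0], [0, 0, 0], -1],
  [[0, 16, 0], [0, 0, 0], -1],
  [[0, 20, 0], [0, 0, 0], -1],
  [[0, 23, 0], [0, 0, 0], -1],
])

```text
clock: 4.3
position: [0.5452, -0.119, 0.0594]
tool_rot: [-3.14, 0.001, -3.099]
force: [1.8, -14.7, -1.4]
grip_width: -0.0
finger_force: 6.5
```

```bash
cat > rib.py <<'E'
from h import *
# wrist: plate far(+y) edge and rib via column profile at row 230
p=camera_params("wrist");f=240/np.tan(np.radians(p["fovy"]/2));E=np.array(p["extrinsics"]);g=grab_frame("wrist")
o=np.array([.5427,-.053,0]);w=.0434;ex=np.array([np.cos(w),np.sin(w),0]);ey=np.array([-ex[1],ex[0],0])
c=-E[:3,:3].T@E[:3,3]
row=cv2.GaussianBlur(g,(3,9),0)[250].mean(1);gr=np.diff(row)
# plate +y edge: strongest light->dark step right of the tip
for u in np.argsort(gr)[:6]:
    a=np.array([u+.5-p["cx"],250-p["cy"]]);r=np.hypot(*a);t=r/f
    d=E[:3,:3].T@np.array([*(a/r*np.sin(t)),np.cos(t)]);q=c+d*(.0495-c[2])/d[2]
    print("col",u,gr[u].round(1),"joint if plate edge",((q-o)@ey+.1125-.0375).round(4))
E
python3 rib.py; python3 go.py 0 -.107 .058
```

```text
col 450 -41.3 joint if plate edge 0.0638
col 615 -30.3 joint if plate edge 0.1664
col 451 -30.3 joint if plate edge 0.0643
col 614 -29.7 joint if plate edge 0.1655
col 449 -27.0 joint if plate edge 0.0633
col 374 -21.3 joint if plate edge 0.0289
t 4.35 caddy -0.0004 -0.0661 0.0594 F [ 1.83 -9.63 -1.63] w -0.0002461011170727259
delta mm [ -0.4 -40.9   1.5] rot [-0.11  0.03 -0.06] [ 0.01  0.67  0.14  1.91 -0.16  0.58  1.86]
```

Call:
send_rows([
  [[0, 1.5, 0], [0, 0, 0], -1],
  [[0, 3, 0], [0, 0, 0], -1],
  [[0, 4.5, 0], [0, 0, 0], -1],
  [[0, 6, 0], [0, 0, 0], -1],
  [[0, 7.5, 0], [0, 0, 0], -1],
  [[0, 9, 0], [0, 0, 0], -1],
  [[0, 10.5, 0], [0, 0, 0], -1],
])

```text
clock: 5.05
position: [0.5445, -0.1078, 0.0593]
tool_rot: [-3.141, -0.0, -3.099]
force: [0.3, -7.2, -1.6]
grip_width: -0.0004
finger_force: 2.9
```

```bash
python3 rib.py; python3 go.py 0 -.107 .058
```

```text
col 603 -31.0 joint if plate edge 0.1677
col 451 -31.0 joint if plate edge 0.0755
col 604 -26.7 joint if plate edge 0.1685
col 375 -22.3 joint if plate edge 0.0406
col 450 -22.3 joint if plate edge 0.075
col 602 -22.0 joint if plate edge 0.1669
t 5.1 caddy -0.0006 -0.0548 0.0592 F [-0.49 -5.26 -1.94] w 0.00028163433060798636
delta mm [ -0.6 -52.2   1.3] rot [-0.03 -0.01 -0.03] [-0.01  0.66  0.14  1.92 -0.16  0.57  1.85]
```

Call:
send_rows([
  [[0, 2, 0], [0, 0, 0], -1],
  [[0, 4, 0], [0, 0, 0], -1],
  [[0, 6, 0], [0, 0, 0], -1],
  [[0, 8, 0], [0, 0, 0], -1],
  [[0, 10, 0], [0, 0, 0], -1],
  [[0, 12, 0], [0, 0, 0], -1],
  [[0, 15, 0], [0, 0, 0], -1],
  [[0, 19, 0], [0, 0, 0], -1],
  [[0, 23, 0], [0, 0, 0], -1],
  [[0, 27, 0], [0, 0, 0], -1],
])

```text
clock: 6.1
position: [0.5435, -0.0802, 0.0593]
tool_rot: [3.142, -0.0, -3.099]
force: [1.0, -0.8, -1.0]
grip_width: -0.0002
finger_force: 0.3
```

Call:
send_rows([
  [[0, 4, 0], [0, 0, 0], -1],
  [[0, 8, 0], [0, 0, 0], -1],
  [[0, 12, 0], [0, 0, 0], -1],
  [[0, 16, 0], [0, 0, 0], -1],
  [[0, 20, 0], [0, 0, 0], -1],
  [[0, 24, 0], [0, 0, 0], -1],
  [[0, 28, 0], [0, 0, 0], -1],
  [[0, 31, 0], [0, 0, 0], -1],
  [[0, 33, 0], [0, 0, 0], -1],
])

```text
clock: 7.0
position: [0.5421, -0.0473, 0.0593]
tool_rot: [3.142, 0.0, -3.098]
force: [0.6, -0.4, -0.6]
grip_width: 0.0001
finger_force: 0.3
```

```bash
python3 rib.py; python3 go.py 0 -.107 .058
```

```text
col 452 -40.3 joint if plate edge 0.1365
col 451 -34.0 joint if plate edge 0.1361
col 530 -31.3 joint if plate edge 0.1782
col 529 -25.0 joint if plate edge 0.1776
col 453 -24.7 joint if plate edge 0.137
col 531 -24.0 joint if plate edge 0.1788
t 7.05 caddy -0.0003 0.006 0.0593 F [ 0.32 -0.19  0.23] w -0.0002733775011155569
delta mm [  -0.3 -113.     1.3] rot [0.01 0.   0.  ] [-0.13  0.65  0.15  1.95 -0.17  0.56  1.75]
```

Joint is 0.1365 as expected. Next I push through the second stop and on towards the third.

Call:
send_rows([
  [[0, 2, 0], [0, 0, 0], -1],
  [[0, 4, 0], [0, 0, 0], -1],
  [[0, 6, 0], [0, 0, 0], -1],
  [[0, 8, 0], [0, 0, 0], -1],
  [[0, 10, 0], [0, 0, 0], -1],
  [[0, 12, 0], [0, 0, 0], -1],
  [[0, 14, 0], [0, 0, 0], -1],
  [[0, 16, 0], [0, 0, 0], -1],
  [[0, 18, 0], [0, 0, 0], -1],
  [[0, 20, 0], [0, 0, 0], -1],
])

```text
clock: 8.05
position: [0.5412, -0.0294, 0.0593]
tool_rot: [-3.14, 0.0, -3.1]
force: [0.9, -6.7, -1.3]
grip_width: 0.0003
finger_force: 3.3
```

Call:
send_rows([
  [[0, 2, 0], [0, 0, 0], -1],
  [[0, 4, 0], [0, 0, 0], -1],
  [[0, 6, 0], [0, 0, 0], -1],
  [[0, 9, 0], [0, 0, 0], -1],
  [[0, 13, 0], [0, 0, 0], -1],
  [[0, 17, 0], [0, 0, 0], -1],
  [[0, 21, 0], [0, 0, 0], -1],
  [[0, 25, 0], [0, 0, 0], -1],
  [[0, 29, 0], [0, 0, 0], -1],
  [[0, 33, 0], [0, 0, 0], -1],
])

```text
clock: 9.05
position: [0.5398, 0.0057, 0.0593]
tool_rot: [3.142, 0.0, -3.099]
force: [0.1, 0.2, 0.4]
grip_width: -0.0
finger_force: 0.3
```

Call:
send_rows([
  [[0, 4, 0], [0, 0, 0], -1],
  [[0, 8, 0], [0, 0, 0], -1],
  [[0, 12, 0], [0, 0, 0], -1],
  [[0, 16, 0], [0, 0, 0], -1],
  [[0, 18, 0], [0, 0, 0], -1],
  [[0, 20, 0], [0, 0, 0], -1],
  [[0, 20, 0], [0, 0, 0], -1],
])

```text
clock: 9.75
position: [0.5389, 0.0255, 0.0593]
tool_rot: [3.141, -0.0, -3.098]
force: [-0.4, -0.2, -0.0]
grip_width: 0.0002
finger_force: 0.0
```

```bash
python3 rib.py; python3 go.py 0 -.107 .058
```

```text
col 452 -42.0 joint if plate edge 0.2095
col 453 -35.3 joint if plate edge 0.21
col 451 -25.0 joint if plate edge 0.209
col 377 -24.7 joint if plate edge 0.175
col 240 -24.0 joint if plate edge 0.1148
col 376 -20.7 joint if plate edge 0.1745
t 9.8 caddy -0.0004 0.0784 0.0593 F [ 0.03 -0.41 -0.08] w -0.00032353948715500836
delta mm [  -0.5 -185.4    1.3] rot [ 0.   -0.01 -0.02] [-0.27  0.65  0.16  1.96 -0.19  0.55  1.63]
```

Call:
send_rows([
  [[0, 2, 0], [0, 0, 0], -1],
  [[0, 4, 0], [0, 0, 0], -1],
  [[0, 6, 0], [0, 0, 0], -1],
  [[0, 8, 0], [0, 0, 0], -1],
  [[0, 10, 0], [0, 0, 0], -1],
  [[0, 11.5, 0], [0, 0, 0], -1],
  [[0, 13, 0], [0, 0, 0], -1],
  [[0, 13, 0], [0, 0, 0], -1],
  [[0, 13, 0], [0, 0, 0], -1],
])

```text
clock: 10.7
position: [0.5384, 0.0387, 0.0593]
tool_rot: [3.141, 0.0, -3.098]
force: [0.7, -0.3, -0.0]
grip_width: 0.0004
finger_force: 0.0
```

```bash
python3 rib.py; python3 go.py 0 -.107 .058
```

```text
col 455 -37.3 joint if plate edge 0.224
col 381 -24.3 joint if plate edge 0.1898
col 454 -23.3 joint if plate edge 0.2235
col 456 -19.7 joint if plate edge 0.2245
col 321 -18.7 joint if plate edge 0.1636
col 322 -16.7 joint if plate edge 0.1641
t 10.75 caddy -0.0003 0.0916 0.0593 F [1.04 0.22 0.19] w 0.00017826289585308596
delta mm [  -0.3 -198.6    1.3] rot [ 0.01  0.   -0.01] [-0.3   0.65  0.16  1.96 -0.19  0.55  1.61]
```

It has snapped in at 0.224, with no contact left. I'll back off and lift the hand away.

Call:
send_rows([
  [[0, -6, 0], [0, 0, 0], -1],
  [[0, -12, 0], [0, 0, 0], -1],
  [[0, -12, -40], [0, 0, 0], -1],
  [[0, -12, -80], [0, 0, 0], -1],
  [[0, -40, -120], [0, 0, 0], -1],
  [[0, -60, -160], [0, 0, 0], -1],
  [[0, -60, -170], [0, 0, 0], -1],
  [[0, -60, -170], [0, 0, 0], -1],
  [[0, -60, -170], [0, 0, 0], -1],
])

```text
clock: 11.65
position: [0.5405, -0.0213, 0.2283]
tool_rot: [3.141, -0.001, -3.098]
force: [0.1, 1.0, -0.5]
grip_width: -0.0001
finger_force: 0.0
```

```bash
python3 rib.py; python3 go.py 0 -.107 .058
python3 - <<'E'
from h import *
cv2.imwrite("pics/w3.png",cv2.convertScaleAbs(grab_frame("wrist"),alpha=1.5))
E
```

```text
col 450 -25.0 joint if plate edge 0.2233
col 451 -23.7 joint if plate edge 0.2243
col 389 -19.3 joint if plate edge 0.1637
col 390 -14.0 joint if plate edge 0.1646
col 407 -12.7 joint if plate edge 0.1807
col 449 -12.7 joint if plate edge 0.2222
t 11.7 caddy -0.001 0.0319 0.228 F [-0.77  0.07 -0.23] w 2.4034505354944107e-05
delta mm [  -1.3 -138.9  169.9] rot [ 0.01 -0.11  0.01] [-0.25  0.4   0.24  1.84 -0.12  0.92  1.66]
```

View pics/w3.png

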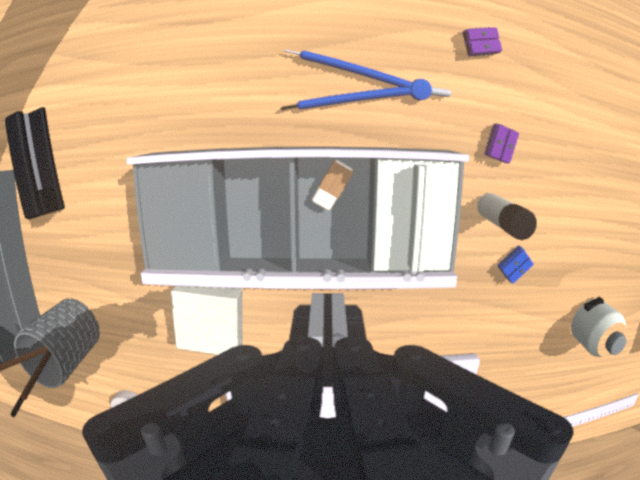

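The door covers the last compartment: plate cols 375–460, edge at about 0.224 m. The eraser at (332,185) is undisturbed, everything else is in place, and the hand is clear.

```bash
python3 -c "
from workcell import *
print(job_done())"
```

```text
the job is handed in; nothing more can be done
None
```

The door is seated at about 0.224 m in the third compartment's click stop, over the steel sharpener, with the hand clear, and the job was handed in at about 12 s; no verdict came back.

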